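# Find the worn shock mount and flag it

### The arm

A 6-joint arm with a two-finger parallel gripper is mounted at the origin on the work surface. World frame = base frame: x ahead of the robot, y to its left, z up, the work surface at z = 0. Lengths are in m, angles in rad, forces in N, time in s.
With the tool pointing down it reaches from about 0.325 to 0.85 m from the base axis. Payload 4.4 kg.
Tool frame: the origin (TCP) lies at the centre of the arm's flange, where the gripper is bolted on; the fingertips stand 199 mm ahead of it and the grasp point (between the pads) lies 180 mm ahead of it (ctrl.nose_length is the z of the fingertips in the tool frame, in m); z points along the fingers, y is the line along which they close (so a half turn about z gives the same grasp; the last joint's range is limited). The gripper opens to 94 mm and grips with 3 to 60 N. Pads are 16 mm wide; open, the fingers measure 119 mm over their backs; the gripper's body (75 mm by 177 mm) begins 78 mm behind the grasp point.
Start: joints at [0.994, 0.207, 1.542, -0, 1.393, -0.15], TCP at [0.238, 0.523, 0.405] pointing down, gripper open.
Joint ranges: [-2.73, 2.73], [-0.86, 2.22], [0.23, 2.46], [-1.11, 4.25], [0.08, 2.63], [-2.82, 2.82]. Speed limits (rad/s): [2.79, 2.79, 3.14, 3.14, 3.14, 3.14].

### API

Orientations are given as a unit quaternion [x, y, z, w].
In Python, from rig import ctrl gives the robot as it stands.
- The arm moves only by the tool step_arm, never from a script. Its argument "series" is a list of rows, each a list of 3 entries, a list of its own where there are three numbers: the shift along the tool's x, y, z in mm, then the turn, a rotation vector about the tool's x, y, z in degrees, then the closure, from -1 (fully open) to 1 (shut). In form: [[[dx, dy, dz], [ax, ay, az], claw], ...]. A call has 1 to 10 rows; each row is the pose to reach, as a shift and turn from the pose commanded when the call began, along the tool's axes at that moment; what a row does not reach only later rows make up. A row lasts 1/12 s, in which the tool goes at most 41.7 mm and 7.16 degrees, less where a joint would pass 70% of its speed; a pose out of reach is approached as far as the arm can. A call with a gripper value outside its range is refused whole. The fingers move at their own pace and stop on an object; "newtons" is the grip in N (left out, the last holds). Time passes only in rows, so rows that repeat a pose let the fingers close. It gives the time, the measured TCP pose, the force, the opening and the grip force at its end, in the units of the state.
- ctrl.read_state(): the state, without advancing time (a new reading comes with each control period).
- ctrl.snapshot(name): name is "scene" or "top" or "wrist"; returns the picture (480x640x3 uint8, red, green, blue); there is no depth.
- ctrl.camera_info(name): a dict with "K" (3x3 intrinsics, pixels), "R" (3x3) and "t" (3): a world point X has camera coordinates R X + t. Camera axes: x right, y down, z forward; pixel columns grow to the right and rows downward; lengths in m; the calibration is good to about 2 mm. A picture is of the moment at which its call begins: read the wrist's pose just before it. camera_info takes no time and is no camera call; for the wrist camera it gives the pose at the moment of the call.
- ctrl.sign_off(): hands the job in; it is judged then, once.
The state is a dict: "time": time; "joint_positions": joint angles; "qvel": joint speeds; "effort": joint torques, N m; "eef_pos": TCP position; "orientation": TCP orientation; "force": force on the tool from outside, world axes, zero at the start; "wrist_torque": the same for the moment, N m; "width": opening from 0.0 (shut) to 1.0 (fully open); "finger_force": force on a finger pad.
Only numpy, scipy, OpenCV 4.12 (cv2) and the standard library are available. Lean on these libraries where they do the work, as an engineer would, in place of code of your own. Each camera call takes 0.05 s, during which the arm holds its last target. There are 200 camera calls.

### The job

Three spring shock mounts stand in check stands on the welding bench: with closed fingertips press each rubber cap down gently, first the one on the robot's left, then the middle one, then the one on its right, to feel which is the softest. Then mark that softest mount as worn by pushing the hinged metal tag on its stand fully down until it lies flat, and leave the other two tags standing. Only press and push: do not grip or lift anything, and leave the tools and parts lying about where they are.

Things in the scene. Friction and masses are not known exactly. Their poses are not given: they have to be found in the camera images.
- left_stand: Bolted-down check stand, the robot's left (+y): grey plate 150 x 76 x 8 mm with a spring shock mount (round black rubber cap, 52 mm across, 14 mm thick, on a coil spring) near one end, a hinged metal tag near the other. Origin: on the table, under the mount's centre; x along the plate from mount to tag, z up. Plate spans x -45 to 105, y +-38 mm. Turned up to 0.4 rad.
- left_cap_top (a point): Centre of the left cap's top at rest, 62 mm above the table; does not follow the cap, which springs straight down up to 13 mm to a stop and comes back by itself. The mounts look alike; stiffnesses are about 0.5, 1.15 and 2.5 N/mm, and which is in which stand changes. About 6 N is plenty; never over 40 N on a cap or tag.
- left_tag_end (a point): Middle of the free end of the left tag, a metal flap 52 x 32 x 4 mm sloping up and away from the mount, its end about 50 mm above the table at the start. Its hinge lies across the stand at stand x 55 mm, 16 mm above the table, between two lugs 22 mm high.
- left_tag (a joint): Turn of the left tag, rad: 0 = standing at 0.75 rad above level (starts at 0 to 0.1); 0.75 = fully down, level, at its stop, upper face 18 mm above the table. Pressed from above some 30 mm out from the hinge (stand x 85 mm) it goes down at about 2 N; stiff hinge, stays where it is left.
- middle_stand: Bolted-down check stand, in the middle: grey plate 150 x 76 x 8 mm with a spring shock mount (round black rubber cap, 52 mm across, 14 mm thick, on a coil spring) near one end, a hinged metal tag near the other. Origin: on the table, under the mount's centre; x along the plate from mount to tag, z up. Plate spans x -45 to 105, y +-38 mm. Turned up to 0.4 rad.
- middle_cap_top (a point): Centre of the middle cap's top at rest, 62 mm above the table; does not follow the cap, which springs straight down up to 13 mm to a stop and comes back by itself. The mounts look alike; stiffnesses are about 0.5, 1.15 and 2.5 N/mm, and which is in which stand changes. About 6 N is plenty; never over 40 N on a cap or tag.
- middle_tag_end (a point): Middle of the free end of the middle tag, a metal flap 52 x 32 x 4 mm sloping up and away from the mount, its end about 50 mm above the table at the start. Its hinge lies across the stand at stand x 55 mm, 16 mm above the table, between two lugs 22 mm high.
- middle_tag (a joint): Turn of the middle tag, rad: 0 = standing at 0.75 rad above level (starts at 0 to 0.1); 0.75 = fully down, level, at its stop, upper face 18 mm above the table. Pressed from above some 30 mm out from the hinge (stand x 85 mm) it goes down at about 2 N; stiff hinge, stays where it is left.
- right_stand: Bolted-down check stand, the robot's right (-y): grey plate 150 x 76 x 8 mm with a spring shock mount (round black rubber cap, 52 mm across, 14 mm thick, on a coil spring) near one end, a hinged metal tag near the other. Origin: on the table, under the mount's centre; x along the plate from mount to tag, z up. Plate spans x -45 to 105, y +-38 mm. Turned up to 0.4 rad.
- right_cap_top (a point): Centre of the right cap's top at rest, 62 mm above the table; does not follow the cap, which springs straight down up to 13 mm to a stop and comes back by itself. The mounts look alike; stiffnesses are about 0.5, 1.15 and 2.5 N/mm, and which is in which stand changes. About 6 N is plenty; never over 40 N on a cap or tag.
- right_tag_end (a point): Middle of the free end of the right tag, a metal flap 52 x 32 x 4 mm sloping up and away from the mount, its end about 50 mm above the table at the start. Its hinge lies across the stand at stand x 55 mm, 16 mm above the table, between two lugs 22 mm high.
- right_tag (a joint): Turn of the right tag, rad: 0 = standing at 0.75 rad above level (starts at 0 to 0.1); 0.75 = fully down, level, at its stop, upper face 18 mm above the table. Pressed from above some 30 mm out from the hinge (stand x 85 mm) it goes down at about 2 N; stiff hinge, stays where it is left.
- bolt: Not part of the job, leave alone: steel bolt standing on its head, 32 mm across, 50 mm high, between the left and middle stands; origin centre of underside.
- collar: Not part of the job, leave alone: steel collar, 38 mm across, 18 mm high, between the middle and right stands; origin centre of underside.
- wrench: Not part of the job, leave alone: wrench 180 mm long lying near the robot; origin under its middle.
- driver: Not part of the job, leave alone: screwdriver 200 mm long lying beyond the middle stand; origin under its middle.
- disc: Not part of the job, leave alone: black grinding disc, 115 mm across, 6 mm thick, lying beyond the right stand; origin centre of underside.
- offcut: Not part of the job, leave alone: offcut of square steel tube 40 x 40 x 90 mm, lying beyond the left stand; origin centre of underside.
- tin: Not part of the job, leave alone: metal tin, 56 mm across, 65 mm high, standing near the robot on its right; origin centre of underside.
Things that resemble listed ones, but are neither listed nor needed, are in the scene too. Leave any green or purple look-alike of the left_stand alone.

How it is judged:
On the way, in this order (a step that is already met when the one before it is completed fails the run):
1. the left mount's cap is pressed by the fingers (more than 2 N) (((horizontal distance between core_a and left_stand below 0.02 m and contact force between the fingers and cap_a above 2 N) or (horizontal distance between core_b and left_stand below 0.02 m and contact force between the fingers and cap_b above 2 N) or (horizontal distance between core_c and left_stand below 0.02 m and contact force between the fingers and cap_c above 2 N))), for 0.05 s.
2. the middle mount's cap is pressed by the fingers (more than 2 N) (((horizontal distance between core_a and middle_stand below 0.02 m and contact force between the fingers and cap_a above 2 N) or (horizontal distance between core_b and middle_stand below 0.02 m and contact force between the fingers and cap_b above 2 N) or (horizontal distance between core_c and middle_stand below 0.02 m and contact force between the fingers and cap_c above 2 N))), for 0.05 s.
3. the right mount's cap is pressed by the fingers (more than 2 N) (((horizontal distance between core_a and right_stand below 0.02 m and contact force between the fingers and cap_a above 2 N) or (horizontal distance between core_b and right_stand below 0.02 m and contact force between the fingers and cap_b above 2 N) or (horizontal distance between core_c and right_stand below 0.02 m and contact force between the fingers and cap_c above 2 N))), for 0.05 s.
4. the softest mount's tag is pushed down, the other two tags still stand (((horizontal distance between core_a and left_stand below 0.02 m and value of joint left_tag above 0.63 rad and value of joint each of middle_tag, right_tag below 0.2 rad) or (horizontal distance between core_a and middle_stand below 0.02 m and value of joint middle_tag above 0.63 rad and value of joint each of left_tag, right_tag below 0.2 rad) or (horizontal distance between core_a and right_stand below 0.02 m and value of joint right_tag above 0.63 rad and value of joint each of left_tag, middle_tag below 0.2 rad))), for 0.2 s.
At the end, for the whole second after the job is handed in: After the caps were pressed in the order left, middle, right: the softest mount's tag is down (joint above 0.63 of 0.75 rad), the other two tags stand (below 0.2 rad), and all caps have sprung back (within 3 mm of rest) (((horizontal distance between core_a and left_stand below 0.02 m and value of joint left_tag above 0.63 rad and value of joint each of middle_tag, right_tag below 0.2 rad) or (horizontal distance between core_a and middle_stand below 0.02 m and value of joint middle_tag above 0.63 rad and value of joint each of left_tag, right_tag below 0.2 rad) or (horizontal distance between core_a and right_stand below 0.02 m and value of joint right_tag above 0.63 rad and value of joint each of left_tag, middle_tag below 0.2 rad)) and value of joint each of cap_a, cap_b, cap_c below 0.003 m); the robot touches nothing.
It fails at once if a tag other than the softest mount's is pushed down (more than 0.35 rad) ((not (horizontal distance between core_a and left_stand below 0.02 m) and value of joint left_tag above 0.35 rad) or (not (horizontal distance between core_a and middle_stand below 0.02 m) and value of joint middle_tag above 0.35 rad) or (not (horizontal distance between core_a and right_stand below 0.02 m) and value of joint right_tag above 0.35 rad)).
It fails at once if a cap is pulled up (more than 3 mm) (value of joint any of cap_a, cap_b, cap_c below -0.003 m).
It fails at once if a cap or a tag is pressed with more than 40 N (contact force between any of the arm, the fingers and cap_a above 40 N or contact force between any of the arm, the fingers and cap_b above 40 N or contact force between any of the arm, the fingers and cap_c above 40 N or contact force between any of the arm, the fingers and left_tag above 40 N or contact force between any of the arm, the fingers and middle_tag above 40 N or contact force between any of the arm, the fingers and right_tag above 40 N).
It fails at once if a tool or part lying about is shifted or lifted by more than 20 mm (distance of any of bolt, collar, wrench, driver, disc, offcut, tin from where it was at the start of the episode above 0.02 m).
It also fails if it takes over 58 s, if anything falls off the work surface, if the arm or the gripper's body presses on something with over 40 N, if the wrist force passes 120 N, or if a joint passes its speed limit or range.

## Working session

There is one attempt and no reset: what is moved stays moved. The work goes in short steps, Python scripts to look and compute and a tool call to move; the robot and the scene stay as the last step left them, time stands still between calls to the robot, and variables do not carry over. Pictures are saved under pics/ and viewed, at most 10 in all, crops included, and the job is handed in when it is done.

Besides the shell and the picture viewer there is one more tool, called after "Request:" as name([rows], argument=value, ...), one row to a line, values as JSON. step_arm: Moves the arm, as the interface text tells. Its arguments: {"type":"object","properties":{"series":{"type":"array","items":{"type":"array"}},"newtons":{"type":"number"}},"required":["series"]}

```bash
mkdir -p pics && python3 - <<'E'
from rig import ctrl
import cv2
s=ctrl.read_state(); print(s)
for n in ("top","scene"):
    cv2.imwrite(f"pics/{n}0.png",ctrl.snapshot(n)[:,:,::-1]); c=ctrl.camera_info(n); print(n,c)
E
```

```text
{'time': 0.0, 'joint_positions': array([ 9.93510846e-01,  2.07398984e-01,  1.54291664e+00, -1.21994558e-05,
        1.39347492e+00, -1.50515904e-01]), 'qvel': array([ 0.00043472, -0.00021021,  0.00108027, -0.00062075,  0.00102672,
       -0.00133777]), 'effort': array([ 9.38803851e-05, -3.70880234e+01, -2.81415886e+01,  6.99556363e-02,
        3.58302786e-02, -1.59664955e-04]), 'eef_pos': array([0.23783739, 0.52312005, 0.40351994]), 'orientation': array([ 2.11767941e-01,  9.77319360e-01, -1.02911958e-03, -3.85529789e-04]), 'force': array([-0.5104834 , -0.88685526,  0.0761352 ]), 'wrist_torque': array([-0.00884881, -0.00546317, -0.01599347]), 'finger_force': 0.0, 'width': 1.0010419296728572}
top {'K': array([[458.22803031,   0.        , 317.85876988],
       [  0.        , 458.22803031, 243.09308398],
       [  0.        ,   0.        ,   1.        ]]), 'R': array([[-0.00221708, -0.99982264, -0.01870227],
       [-0.99874425,  0.00314997, -0.04999997],
       [ 0.05005001,  0.01856793, -0.9985741 ]]), 't': array([0.06562522, 0.50498341, 1.0187863 ])}
scene {'K': array([[509.56860937,   0.        , 310.80289448],
       [  0.        , 509.56860937, 239.02888429],
       [  0.        ,   0.        ,   1.        ]]), 'R': array([[-0.06431127,  0.9977817 , -0.01719702],
       [ 0.7857328 ,  0.040005  , -0.61727107],
       [-0.61521381, -0.05320975, -0.78656258]]), 't': array([-0.02839681, -0.36655659,  1.33796694])}
```

View pics/top0.png

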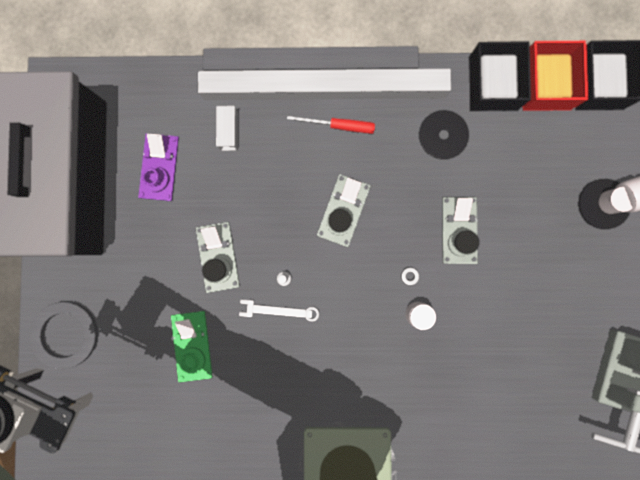

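View pics/scene0.png

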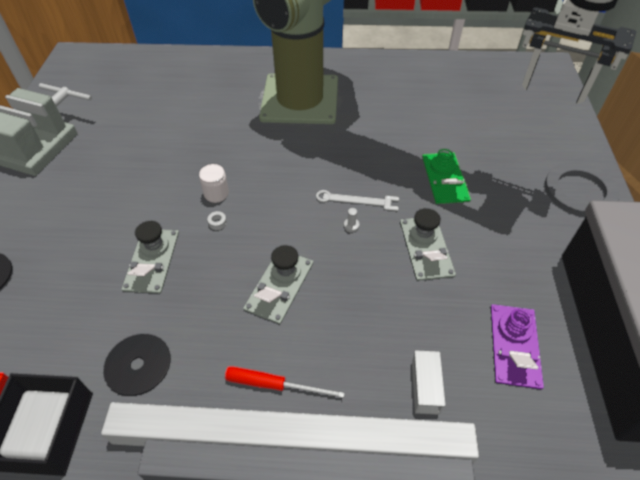

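The top view shows three grey stands, with caps at about (215,270) left, (340,219) middle and (466,242) right. The purple stand at (158,168) and the green one at (192,346) are look-alikes to leave alone. The scene view agrees, with caps at (427,220), (285,257) and (149,232). Next I'll measure cap and tag positions.

```bash
cat > h.py <<'E'
import numpy as np, cv2
from rig import ctrl
def ray(c,p):
    K,R,t=c["K"],c["R"],c["t"]; d=R.T@np.linalg.inv(K)@[p[0],p[1],1.]; return -R.T@t,d
def onz(c,p,z):
    o,d=ray(c,p); return o+d*(z-o[2])/d[2]
def tri(c1,p1,c2,p2):
    P=[c["K"]@np.c_[c["R"],c["t"]] for c in (c1,c2)]
    X=cv2.triangulatePoints(P[0],P[1],np.float64(p1),np.float64(p2)).ravel(); return X[:3]/X[3]
def blob(m,g,r):
    """component of mask m nearest to guess g, within window r"""
    w=np.zeros_like(m); x,y=g; w[y-r:y+r,x-r:x+r]=m[y-r:y+r,x-r:x+r]
    cs,_=cv2.findContours(w,cv2.RETR_EXTERNAL,cv2.CHAIN_APPROX_NONE)
    return max(cs,key=cv2.contourArea)
E
python3 - <<'E'
from h import *
T=cv2.imread("pics/top0.png");S=cv2.imread("pics/scene0.png")
ct,cs=ctrl.camera_info("top"),ctrl.camera_info("scene")
for n,g,gs in (("L",(215,270),(427,219)),("M",(340,219),(285,256)),("R",(466,242),(149,232))):
    p=[]
    for im,q in ((T,g),(S,gs)):
        m=(im.max(2)<45).astype(np.uint8)*255
        b=blob(m,q,20); (c,ax,a)=cv2.fitEllipse(b); p.append(c); print(n,np.round(c,1),np.round(ax,1),round(a),cv2.contourArea(b))
    print("  z62",onz(ct,p[0],.058).round(4),onz(cs,p[1],.055).round(4),"tri",tri(ct,p[0],cs,p[1]).round(4))
    # tag: bright white in top
    m=(T.min(2)>205).astype(np.uint8)*255
    b=blob(m,(g[0]+(0 if n!="M" else 8),g[1]-32),22); r=cv2.minAreaRect(b); print("  tag",np.round(cv2.boxPoints(r),1).tolist(),cv2.contourArea(b))
    k=np.array([onz(ct,q,.035) for q in cv2.boxPoints(r)]); print("  tag mid z35",k.mean(0).round(4))
    # plate
    hsv=cv2.cvtColor(T,cv2.COLOR_BGR2HSV); m=((T.min(2)>125)).astype(np.uint8)*255
    m=cv2.morphologyEx(m,cv2.MORPH_CLOSE,np.ones((9,9)))
    b=blob(m,(g[0]+(0 if n!="M" else 6),g[1]-12),46); pts=np.array([onz(ct,q,.008)[:2] for q in b[:,0]],np.float32)
    r=cv2.minAreaRect(pts); print("  plate",np.round(r[0],4),np.round(r[1],4),r[2])
E
```

```text
Traceback (most recent call last):
cv2.error: OpenCV(4.12.0) /io/opencv/modules/imgproc/src/shapedescr.cpp:361: error: (-201:Incorrect size of input array) There should be at least 5 points to fit the ellipse in function 'fitEllipseNoDirect'
```

```bash
cat > m.py <<'E'
from h import *
T=cv2.imread("pics/top0.png");S=cv2.imread("pics/scene0.png")
ct,cs=ctrl.camera_info("top"),ctrl.camera_info("scene")
print(T[219,330:355].max(1),S[256,265:305].max(1), T[187,340:360].min(1),T[235,325:335].min(1))
for n,g,gs in (("L",(215,270),(427,219)),("M",(340,219),(285,256)),("R",(466,242),(149,232))):
    p=[]
    for im,q,th in ((T,g,60),(S,gs,60)):
        m=(im.max(2)<th).astype(np.uint8)*255
        b=blob(m,q,20); (c,ax,a)=cv2.fitEllipse(b); p.append(c); print(n,np.round(c,1),np.round(ax,1),round(a),cv2.contourArea(b))
    print("  z62",onz(ct,p[0],.058).round(4),onz(cs,p[1],.055).round(4),"tri",tri(ct,p[0],cs,p[1]).round(4))
    m=(T.min(2)>205).astype(np.uint8)*255
    b=blob(m,(g[0]+(0 if n!="M" else 8),g[1]-32),22); r=cv2.minAreaRect(b)
    k=np.array([onz(ct,q,.035) for q in cv2.boxPoints(r)]); print("  tag px",np.round(r[0]),cv2.contourArea(b),"mid z35",k.mean(0).round(4))
    m=((T.min(2)>115)).astype(np.uint8)*255
    m=cv2.morphologyEx(m,cv2.MORPH_CLOSE,np.ones((9,9)))
    b=blob(m,(g[0]+(0 if n!="M" else 6),g[1]-12),46); pts=np.array([onz(ct,q,.008)[:2] for q in b[:,0]],np.float32)
    r=cv2.minAreaRect(pts); print("  plate",np.round(r[0],4),np.round(r[1],4),r[2])
E
python3 m.py
```

```text
[ 59  57  60  61  58  59  60  59  63  61  62  58  60  58  60  60  59  59
  64  57  59  72 117 184 215] [119 119 119 119 117 103  76  56  54  53  53  55  54  55  54  54  53  54
  55  54  54  54  54  56  56  54  54  54  54  54  54  54  64 104 141 154
 149 138 131 125] [196 194 192 192 221 237 241 239 238 238 239 239 239 238 237 237 238 240
 241 229] [204 204 204 206 203 205 206 204 198 198]
L [214.4 269.4] [19.1 21.8] 66 310.0
L [426.5 220. ] [21.1 23.9] 100 392.5
  z62 [0.4468 0.2869 0.058 ] [0.4474 0.2868 0.055 ] tri [0.4468 0.2873 0.0544]
  tag px [211. 238.] 281.5 mid z35 [0.5161 0.3013 0.035 ]
  plate [0.4741 0.2998] [0.2095 0.2069] 89.95884704589844
M [339.9 219.8] [18.2 18.7] 25 125.0
M [284.3 258. ] [23.5 24.7] 83 450.5
  z62 [0.553  0.0158 0.058 ] [0.5542 0.0154 0.055 ] tri [0.5535 0.0155 0.054 ]
  tag px [350. 191.] 309.0 mid z35 [ 0.6204 -0.0081  0.035 ]
  plate [0.5887 0.0017] [0.2074 0.2081] 89.62532806396484
R [465.9 241.4] [19.3 23.1] 96 337.0
R [148.3 232.5] [21.2 24.7] 73 405.5
  z62 [ 0.5055 -0.2537  0.058 ] [ 0.5066 -0.2565  0.055 ] tri [ 0.5059 -0.256   0.0541]
  tag px [463. 209.] 305.0 mid z35 [ 0.5782 -0.2557  0.035 ]
  plate [ 0.5354 -0.2688] [0.2049 0.2076] 89.23687744140625
```

Triangulated cap centres are about (0.447, 0.287), (0.554, 0.016) and (0.506, -0.256). Height comes out near 54 mm, which fits mid-cap. Tag directions give yaws of about 0.20, -0.34 and 0.0, and all points are within reach. Next I'll work out the move to above the left cap.

```bash
cat >> h.py <<'E'
from scipy.spatial.transform import Rotation as Ro
def go(x,y,tip):
    s=ctrl.read_state(); R=Ro.from_quat(s["orientation"])
    d=R.inv().apply(np.array([x,y,tip+ctrl.nose_length])-s["eef_pos"])*1000
    print("t",round(s["time"],2),"tip",(s["eef_pos"]+R.apply([0,0,ctrl.nose_length])).round(4),"F",s["force"].round(2),"shift",d.round(1),"tilt",R.apply([0,0,1]).round(4), "w",s["width"].round(2))
E
python3 -c "
from h import *
go(.447,.287,.1)"
```

```text
Traceback (most recent call last):
  File "h.py", line 19, in go
    print("t",round(s["time"],2),"tip",(s["eef_pos"]+R.apply([0,0,ctrl.nose_length])).round(4),"F",s["force"].round(2),"shift",d.round(1),"tilt",R.apply([0,0,1]).round(4), "w",s["width"].round(2))
                                                                                                                                                                                ^^^^^^^^^^^^^^^^
AttributeError: 'float' object has no attribute 'round'
```

```bash
sed -i 's/s\["width"\].round(2)/round(s["width"],2)/' h.py && python3 -c "
from h import *
go(.447,.287,.1)"
```

```text
t 0.1 tip [0.2376 0.5228 0.2044] F [-1.37  0.3   0.39] shift [-288.2 -128.2  104.6] tilt [-0.0011 -0.0017 -1.    ] w 1.0
```

Request:
step_arm([
  [[-35, -15, 0], [0, 0, 0], 1],
  [[-70, -31, 20], [0, 0, 0], 1],
  [[-105, -47, 40], [0, 0, 0], 1],
  [[-140, -62, 60], [0, 0, 0], 1],
  [[-175, -78, 80], [0, 0, 0], 1],
  [[-210, -93, 90], [0, 0, 0], 1],
  [[-245, -109, 100], [0, 0, 0], 1],
  [[-288, -128, 105], [0, 0, 0], 1],
  [[-288, -128, 105], [0, 0, 0], 1],
  [[-288, -128, 105], [0, 0, 0], 1],
], newtons=10)

```text
time: 0.93
eef_pos: [0.4486, 0.2855, 0.2988]
orientation: [0.214, 0.977, -0.001, -0.001]
force: [-1.1, 0.7, 0.3]
width: 0.324
finger_force: 0.0
```

```bash
python3 -c "
from h import *
cv2.imwrite('pics/w1.png',ctrl.snapshot('wrist')[:,:,::-1])
cv2.imwrite('pics/t1.png',ctrl.snapshot('top')[150:330,110:350,::-1].repeat(3,0).repeat(3,1))
go(.447,.287,.066)"
```

```text
t 1.03 tip [0.4467 0.2879 0.1002] F [ 0.29 -0.29  0.6 ] shift [-0.4 -0.7 34.2] tilt [-1.1e-03  4.0e-04 -1.0e+00] w 0.24
```

View pics/w1.png

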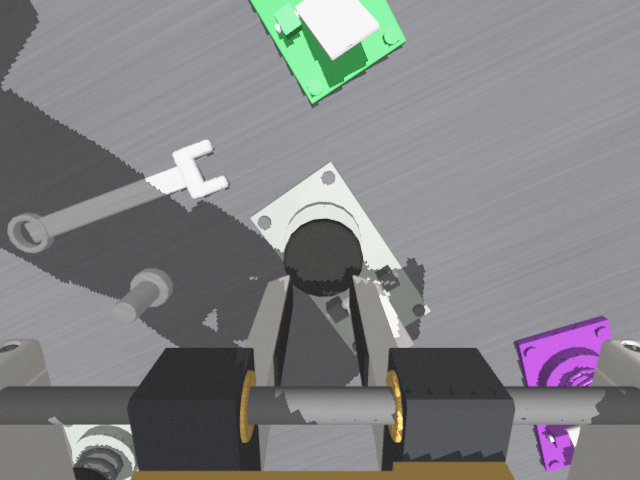

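The wrist view shows the black cap of the grey left stand at (323,255), under the closing fingers. The green and purple look-alikes sit well apart from it. I'll finish closing and come down to just above the cap.

Request:
step_arm([
  [[0, 0, 10], [0, 0, 0], 1],
  [[0, 0, 20], [0, 0, 0], 1],
  [[0, 0, 30], [0, 0, 0], 1],
  [[0, 0, 32], [0, 0, 0], 1],
  [[0, 0, 32], [0, 0, 0], 1],
  [[0, 0, 32], [0, 0, 0], 1],
  [[0, 0, 32], [0, 0, 0], 1],
  [[0, 0, 32], [0, 0, 0], 1],
])

```text
time: 1.7
eef_pos: [0.4474, 0.2879, 0.2681]
orientation: [0.212, 0.977, 0.0, 0.0]
force: [0.6, -0.5, -0.5]
width: 0.005
finger_force: 0.0
```

```bash
python3 -c "
from h import *
go(.447,.287,.056)"
```

```text
t 1.7 tip [0.4476 0.288  0.0689] F [ 0.63 -0.55 -0.5 ] shift [ 0.  -1.  12.9] tilt [ 9.e-04  4.e-04 -1.e+00] w 0.0
```

Shut, tip at 69 mm. Press to about 56 mm, slowly.

Request:
step_arm([
  [[0, 0, 3], [0, 0, 0], 1],
  [[0, 0, 6], [0, 0, 0], 1],
  [[0, 0, 8], [0, 0, 0], 1],
  [[0, 0, 10], [0, 0, 0], 1],
  [[0, 0, 11], [0, 0, 0], 1],
  [[0, 0, 12], [0, 0, 0], 1],
  [[0, 0, 13], [0, 0, 0], 1],
  [[0, 0, 13], [0, 0, 0], 1],
  [[0, 0, 13], [0, 0, 0], 1],
])

```text
time: 2.45
eef_pos: [0.4474, 0.2877, 0.2549]
orientation: [0.212, 0.977, 0.0, 0.0]
force: [-1.1, -0.5, 2.9]
width: 0.005
finger_force: 1.6
```

Request:
step_arm([
  [[0, 0, 2], [0, 0, 0], 1],
  [[0, 0, 4], [0, 0, 0], 1],
  [[0, 0, 4], [0, 0, 0], 1],
  [[0, 0, 4], [0, 0, 0], 1],
  [[0, 0, 4], [0, 0, 0], 1],
])

```text
time: 2.87
eef_pos: [0.4474, 0.2877, 0.2509]
orientation: [0.212, 0.977, 0.0, 0.0]
force: [-0.5, -1.1, 5.5]
width: 0.004
finger_force: 2.6
```

Request:
step_arm([
  [[0, 0, 0], [0, 0, 0], 1],
  [[0, 0, 0], [0, 0, 0], 1],
])

```text
time: 3.03
eef_pos: [0.4474, 0.2877, 0.2509]
orientation: [0.212, 0.977, 0.0, 0.0]
force: [-1.3, -0.0, 4.6]
width: 0.005
finger_force: 2.6
```

Request:
step_arm([
  [[0, 0, -20], [0, 0, 0], 1],
  [[0, 0, -40], [0, 0, 0], 1],
  [[0, 0, -60], [0, 0, 0], 1],
  [[0, 0, -60], [0, 0, 0], 1],
  [[0, 0, -60], [0, 0, 0], 1],
])

```text
time: 3.45
eef_pos: [0.4474, 0.2878, 0.3109]
orientation: [0.212, 0.977, 0.001, 0.001]
force: [-0.4, 0.3, -0.0]
width: 0.004
finger_force: 0.0
```

```bash
python3 -c "
from h import *
go(.554,.0157,.1)"
```

```text
t 3.45 tip [0.4477 0.288  0.1117] F [-0.45  0.32 -0.03] shift [-209.7 -203.6   11.6] tilt [ 1.5e-03  8.0e-04 -1.0e+00] w 0.0
```

The left one is about 5 N at 10 mm, so about 0.5 N/mm: soft. On to the middle.

Request:
step_arm([
  [[-27, -26, 0], [0, 0, 0], 1],
  [[-54, -52, 0], [0, 0, 0], 1],
  [[-80, -78, 0], [0, 0, 0], 1],
  [[-107, -104, 0], [0, 0, 0], 1],
  [[-134, -130, 0], [0, 0, 0], 1],
  [[-160, -156, 0], [0, 0, 0], 1],
  [[-185, -180, 0], [0, 0, 0], 1],
  [[-210, -204, 10], [0, 0, 0], 1],
  [[-210, -204, 20], [0, 0, 0], 1],
  [[-210, -204, 20], [0, 0, 0], 1],
])

```text
time: 4.28
eef_pos: [0.5526, 0.0135, 0.2863]
orientation: [0.214, 0.977, -0.0, -0.004]
force: [-1.0, -0.0, -0.0]
width: 0.006
finger_force: 0.0
```

```bash
python3 -c "
from h import *
cv2.imwrite('pics/t2.png',ctrl.snapshot('scene')[170:350,190:390,::-1].repeat(3,0).repeat(3,1))
go(.554,.0157,.069)"
```

```text
t 4.33 tip [0.5511 0.0151 0.088 ] F [ 0.38 -0.27 -0.35] shift [-1.2  1.5 19. ] tilt [-0.007   0.0015 -1.    ] w 0.0
```

View pics/t2.png

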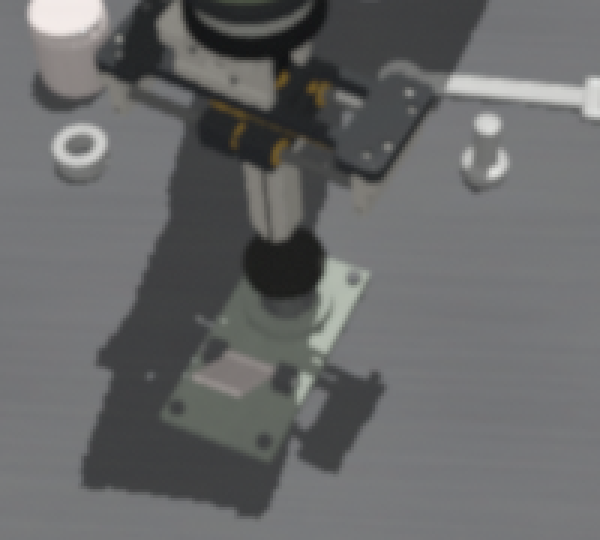

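The crop shows the closed fingertips over the middle grey stand's black cap (crop about (285,262)), with its tag still up. I'll come down in two stages, same as before.

Request:
step_arm([
  [[0, 1, 8], [0, 0, 0], 1],
  [[0, 1, 16], [0, 0, 0], 1],
  [[0, 1, 20], [0, 0, 0], 1],
  [[0, 1, 20], [0, 0, 0], 1],
  [[0, 1, 20], [0, 0, 0], 1],
])

```text
time: 4.75
eef_pos: [0.554, 0.0168, 0.2703]
orientation: [0.211, 0.977, -0.0, -0.0]
force: [1.1, -0.4, 0.6]
width: 0.003
finger_force: 0.0
```

Request:
step_arm([
  [[0, 0, 3], [0, 0, 0], 1],
  [[0, 0, 6], [0, 0, 0], 1],
  [[0, 0, 8], [0, 0, 0], 1],
  [[0, 0, 9], [0, 0, 0], 1],
  [[0, 0, 10], [0, 0, 0], 1],
  [[0, 0, 11], [0, 0, 0], 1],
  [[0, 0, 11], [0, 0, 0], 1],
  [[0, 0, 11], [0, 0, 0], 1],
])

```text
time: 5.42
eef_pos: [0.5543, 0.016, 0.26]
orientation: [0.212, 0.977, 0.0, -0.0]
force: [-1.8, 1.1, 4.6]
width: 0.008
finger_force: 1.9
```

Request:
step_arm([
  [[0, 0, 1], [0, 0, 0], 1],
  [[0, 0, 2], [0, 0, 0], 1],
  [[0, 0, 2], [0, 0, 0], 1],
  [[0, 0, 2], [0, 0, 0], 1],
])

```text
time: 5.75
eef_pos: [0.5543, 0.016, 0.2584]
orientation: [0.212, 0.977, -0.0, -0.0]
force: [-3.5, -0.1, 7.7]
width: 0.004
finger_force: 3.8
```

Request:
step_arm([
  [[0, 0, -20], [0, 0, 0], 1],
  [[0, 0, -40], [0, 0, 0], 1],
  [[0, 0, -50], [0, 0, 0], 1],
  [[0, 0, -50], [0, 0, 0], 1],
  [[0, 0, -50], [0, 0, 0], 1],
])

```text
time: 6.17
eef_pos: [0.5545, 0.0159, 0.3078]
orientation: [0.212, 0.977, 0.0, 0.001]
force: [-0.1, 0.1, -0.4]
width: 0.007
finger_force: 0.0
```

```bash
python3 -c "
from h import *
go(.506,-.2555,.09)"
```

```text
t 6.17 tip [0.5548 0.0158 0.1086] F [-0.07  0.06 -0.4 ] shift [ -68.1 -267.1   18.6] tilt [ 1.5e-03 -3.0e-04 -1.0e+00] w 0.01
```

The middle one is about 2 N/mm or more: stiff. On to the right.

Request:
step_arm([
  [[-8, -33, 0], [0, 0, 0], 1],
  [[-17, -66, 0], [0, 0, 0], 1],
  [[-25, -100, 0], [0, 0, 0], 1],
  [[-34, -133, 0], [0, 0, 0], 1],
  [[-42, -166, 0], [0, 0, 0], 1],
  [[-51, -200, 0], [0, 0, 0], 1],
  [[-60, -233, 0], [0, 0, 0], 1],
  [[-68, -267, 0], [0, 0, 0], 1],
  [[-68, -267, 10], [0, 0, 0], 1],
  [[-68, -267, 19], [0, 0, 0], 1],
])

```text
time: 7.0
eef_pos: [0.505, -0.2568, 0.2871]
orientation: [0.214, 0.977, 0.0, -0.0]
force: [-0.7, 0.0, -0.4]
width: 0.004
finger_force: 0.0
```

```bash
python3 -c "
from h import *
cv2.imwrite('pics/t3.png',ctrl.snapshot('scene')[140:320,60:260,::-1].repeat(3,0).repeat(3,1))
go(.506,-.2555,.069)"
```

```text
t 7.05 tip [ 0.5033 -0.254   0.0853] F [-1.07  1.39 -1.26] shift [-2.   0.1 16.2] tilt [-0.0049  0.0042 -1.    ] w 0.0
```

View pics/t3.png

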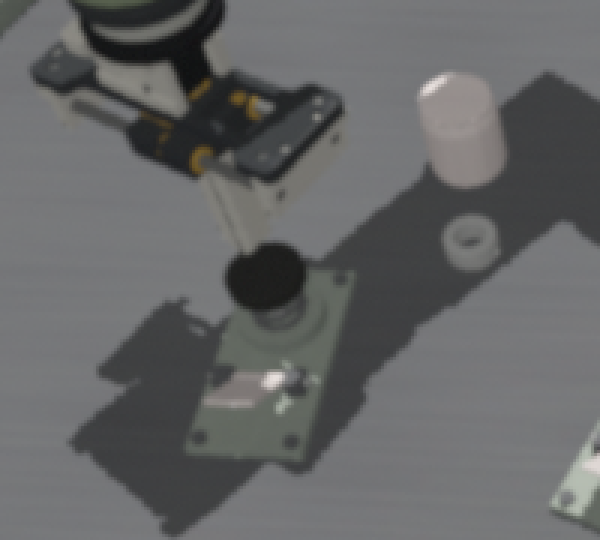

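The crop shows the fingertips just behind and above the right cap (crop (265,278)), with its tag up. Press this one as well.

Request:
step_arm([
  [[0, 0, 6], [0, 0, 0], 1],
  [[0, 0, 12], [0, 0, 0], 1],
  [[0, 0, 17], [0, 0, 0], 1],
  [[0, 0, 17], [0, 0, 0], 1],
  [[0, 0, 17], [0, 0, 0], 1],
])

```text
time: 7.47
eef_pos: [0.5059, -0.2543, 0.2712]
orientation: [0.211, 0.977, 0.0, -0.0]
force: [-0.2, 0.4, -0.0]
width: 0.005
finger_force: 0.0
```

Request:
step_arm([
  [[0, 0, 3], [0, 0, 0], 1],
  [[0, 0, 6], [0, 0, 0], 1],
  [[0, 0, 8], [0, 0, 0], 1],
  [[0, 0, 9], [0, 0, 0], 1],
  [[0, 0, 10], [0, 0, 0], 1],
  [[0, 0, 11], [0, 0, 0], 1],
  [[0, 0, 11], [0, 0, 0], 1],
  [[0, 0, 11], [0, 0, 0], 1],
])

```text
time: 8.13
eef_pos: [0.5057, -0.2553, 0.2608]
orientation: [0.212, 0.977, -0.0, 0.0]
force: [-0.2, 0.5, 1.2]
width: 0.009
finger_force: 0.4
```

Request:
step_arm([
  [[0, 0, 1], [0, 0, 0], 1],
  [[0, 0, 2], [0, 0, 0], 1],
  [[0, 0, 3], [0, 0, 0], 1],
  [[0, 0, 4], [0, 0, 0], 1],
  [[0, 0, 4], [0, 0, 0], 1],
  [[0, 0, 4], [0, 0, 0], 1],
])

```text
time: 8.63
eef_pos: [0.5058, -0.2553, 0.257]
orientation: [0.212, 0.977, -0.0, 0.0]
force: [-1.5, 2.0, 5.8]
width: 0.007
finger_force: 2.6
```

Request:
step_arm([
  [[0, 0, 1], [0, 0, 0], 1],
  [[0, 0, 2], [0, 0, 0], 1],
  [[0, 0, 2], [0, 0, 0], 1],
  [[0, 0, 2], [0, 0, 0], 1],
])

```text
time: 8.97
eef_pos: [0.5058, -0.2553, 0.2554]
orientation: [0.212, 0.977, -0.0, 0.0]
force: [-2.3, 1.3, 7.3]
width: 0.008
finger_force: 3.5
```

Request:
step_arm([
  [[0, 0, -20], [0, 0, 0], 1],
  [[0, 0, -40], [0, 0, 0], 1],
  [[0, 0, -55], [0, 0, 0], 1],
  [[0, 0, -55], [0, 0, 0], 1],
  [[0, 0, -55], [0, 0, 0], 1],
])

```text
time: 9.38
eef_pos: [0.506, -0.2554, 0.31]
orientation: [0.212, 0.977, -0.0, 0.001]
force: [-0.6, -0.3, -0.4]
width: 0.007
finger_force: 0.0
```

```bash
python3 -c "
from h import *
y=.204; X=.447+.084*np.cos(y); Y=.287+.084*np.sin(y); print(X,Y)
go(X,Y,.1)"
```

```text
0.5292581812176625 0.30401739177318854
t 9.38 tip [ 0.5063 -0.2557  0.1108] F [-0.63 -0.26 -0.41] shift [210.5 518.9  10.2] tilt [ 0.0018 -0.0012 -1.    ] w 0.01
```

The right one is about 1.15 N/mm, so the left is softest at about 0.5 N/mm. Go to the left tag (about (0.529, 0.304)), staying high on the way.

Request:
step_arm([
  [[14, 35, 0], [0, 0, 0], 1],
  [[28, 70, 0], [0, 0, 0], 1],
  [[42, 104, 0], [0, 0, 0], 1],
  [[56, 138, 0], [0, 0, 0], 1],
  [[70, 173, 0], [0, 0, 0], 1],
  [[84, 208, 0], [0, 0, 0], 1],
  [[98, 242, 0], [0, 0, 0], 1],
  [[112, 277, 0], [0, 0, 0], 1],
  [[126, 311, 0], [0, 0, 0], 1],
  [[140, 346, 0], [0, 0, 0], 1],
])

```text
time: 10.22
eef_pos: [0.5205, 0.1194, 0.3076]
orientation: [0.212, 0.977, -0.0, -0.001]
force: [0.1, -0.2, 0.7]
width: 0.005
finger_force: 0.0
```

Request:
step_arm([
  [[14, 35, 0], [0, 0, 0], 1],
  [[28, 70, 0], [0, 0, 0], 1],
  [[42, 104, 0], [0, 0, 0], 1],
  [[56, 138, 0], [0, 0, 0], 1],
  [[70, 173, 0], [0, 0, 0], 1],
  [[70, 173, 0], [0, 0, 0], 1],
  [[70, 173, 0], [0, 0, 0], 1],
  [[70, 173, 0], [0, 0, 0], 1],
])

```text
time: 10.88
eef_pos: [0.5288, 0.3037, 0.3077]
orientation: [0.211, 0.977, -0.001, -0.001]
force: [-0.3, 0.6, 0.2]
width: 0.003
finger_force: 0.0
```

```bash
python3 -c "
from h import *
cv2.imwrite('pics/w4.png',ctrl.snapshot('wrist')[:,:,::-1])
go(.529,.304,.06)"
```

```text
t 10.93 tip [0.5285 0.3028 0.1089] F [ 0.24 -0.56  0.6 ] shift [ 0.3  1.  48.9] tilt [-0.0025 -0.0016 -1.    ] w 0.0
```

View pics/w4.png

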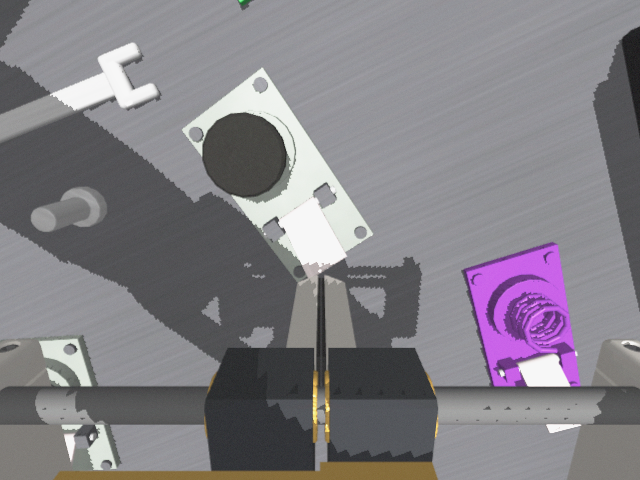

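The wrist view shows the left grey stand with its white tag running from the hinge edge (278,215)-(317,197) to the free end around (305,277)-(347,255), and the fingertips at (320,275). I'll check the target by casting rays.

```bash
python3 -c "
from h import *
c=ctrl.camera_info('wrist')
for p,z in (((245,155),.062),((298,207),.02),((327,265),.05),((347,255),.05)): print(onz(c,p,z).round(4))
go(.529,.304,.055)"
```

```text
[0.4459 0.2891 0.062 ]
[0.4956 0.2984 0.02  ]
[0.5368 0.3035 0.05  ]
[0.5358 0.3193 0.05  ]
t 10.93 tip [0.5285 0.3028 0.1089] F [ 0.24 -0.56  0.6 ] shift [ 0.3  1.  53.9] tilt [-0.0025 -0.0016 -1.    ] w 0.0
```

The rays agree: the tag end is at about (0.537, 0.304) and the target is on the tag. Push down.

Request:
step_arm([
  [[0, 1, 20], [0, 0, 0], 1],
  [[0, 1, 40], [0, 0, 0], 1],
  [[0, 1, 52], [0, 0, 0], 1],
  [[0, 1, 58], [0, 0, 0], 1],
  [[0, 1, 63], [0, 0, 0], 1],
  [[0, 1, 67], [0, 0, 0], 1],
  [[0, 1, 70], [0, 0, 0], 1],
  [[0, 1, 70], [0, 0, 0], 1],
  [[0, 1, 70], [0, 0, 0], 1],
])

```text
time: 11.68
eef_pos: [0.53, 0.3051, 0.24]
orientation: [0.212, 0.977, 0.0, 0.0]
force: [-0.7, -0.1, 0.7]
width: 0.008
finger_force: 0.0
```

Request:
step_arm([
  [[0, 0, 4], [0, 0, 0], 1],
  [[0, 0, 8], [0, 0, 0], 1],
  [[0, 0, 12], [0, 0, 0], 1],
  [[0, 0, 15], [0, 0, 0], 1],
  [[0, 0, 17], [0, 0, 0], 1],
  [[0, 0, 18], [0, 0, 0], 1],
  [[0, 0, 19], [0, 0, 0], 1],
  [[0, 0, 19], [0, 0, 0], 1],
])

```text
time: 12.35
eef_pos: [0.5297, 0.305, 0.2204]
orientation: [0.212, 0.977, -0.0, -0.0]
force: [0.1, -0.3, -0.1]
width: 0.007
finger_force: 0.2
```

Request:
step_arm([
  [[0, 0, 1], [0, 0, 0], 1],
  [[0, 0, 2], [0, 0, 0], 1],
  [[0, 0, 3], [0, 0, 0], 1],
  [[0, 0, 3], [0, 0, 0], 1],
  [[0, 0, 3], [0, 0, 0], 1],
])

```text
time: 12.77
eef_pos: [0.5297, 0.305, 0.2175]
orientation: [0.212, 0.977, -0.0, -0.0]
force: [0.3, -1.0, 0.7]
width: 0.008
finger_force: 0.3
```

Request:
step_arm([
  [[0, 0, 0.5], [0, 0, 0], 1],
  [[0, 0, 1], [0, 0, 0], 1],
  [[0, 0, 1], [0, 0, 0], 1],
  [[0, 0, 1], [0, 0, 0], 1],
])

```text
time: 13.1
eef_pos: [0.5298, 0.3051, 0.2174]
orientation: [0.212, 0.977, -0.0, -0.0]
force: [-2.1, 0.2, 5.2]
width: 0.003
finger_force: 2.7
```

Firm stop reached at 18 mm with about 5 N. Withdraw and check.

Request:
step_arm([
  [[0, 0, -25], [0, 0, 0], 1],
  [[0, 0, -60], [0, 0, 0], 1],
  [[0, 0, -100], [0, 0, 0], 1],
  [[0, 0, -140], [0, 0, 0], 1],
  [[0, 0, -140], [0, 0, 0], 1],
  [[0, 0, -140], [0, 0, 0], 1],
])

```text
time: 13.6
eef_pos: [0.5306, 0.3055, 0.3603]
orientation: [0.212, 0.977, 0.002, 0.003]
force: [-0.8, -0.2, -0.7]
width: 0.006
finger_force: 0.0
```

```bash
python3 -c "
from h import *
cv2.imwrite('pics/s5.png',ctrl.snapshot('scene')[:,:,::-1])
go(.529,.304,.16)"
```

```text
t 13.65 tip [0.53   0.3052 0.1582] F [ 0.55 -0.17  0.09] shift [ 0.2 -1.3 -1.9] tilt [ 1.3e-03  5.0e-04 -1.0e+00] w 0.0
```

View pics/s5.png

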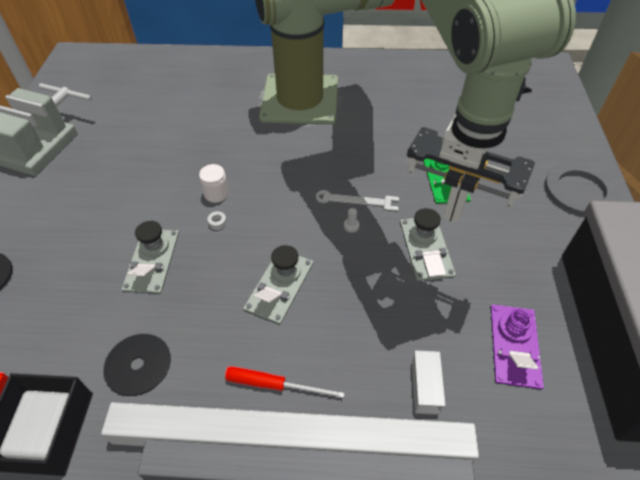

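The left tag lies flat at (435,263). The middle tag (268,294) and right tag (142,270) still stand, all caps are up, and the loose parts haven't moved. Handing in.

```bash
python3 -c "
from rig import ctrl
print(ctrl.sign_off())"
```

```text
the job is handed in; nothing more can be done
None
```

The job is handed in: I pressed the caps left, middle, right, found the left mount softest (about 0.5 N/mm), and pushed its tag flat; the final picture shows the other two tags still standing and the loose parts where they were.

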